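Vent the canister, find which way its cap turns, and hold the cap off

TASK

Let the air into the beige canister by pressing its small vent plunger fully down and letting it spring back up. Then open the wide ribbed cap: nobody remembers which way it unlocks, so try turning it one way and, if it stops short, the other way until it comes free, and lift it off. Finish still holding the cap in the gripper, roughly upright and well clear above the canister (5 cm or more); do not put it down or let go, and leave the other things on the shelf undisturbed.

Things in the scene. Friction and masses are not known exactly. Their poses are not given: they have to be found in the camera images.
- jar: Beige plastic vacuum canister fixed to the shelf by a suction foot, oblong with round ends, 184 mm long (its x axis), 84 mm wide (y), flat top (shoulder) 100 mm above the shelf. Origin: centre of its underside; z up. The cap stands on the top 50 mm along +x from the origin, the vent plunger 50 mm along -x in a raised collar (50 mm diameter, 12 mm high).
- mouth (a point): Point on the canister's flat top on the cap's turning axis; axes as the canister's. Quarter-turn catch: the wrong way, a hard stop blocks the cap within 15 degrees; the right way it turns almost freely and lifts straight off once turned 65 to 115 degrees from locked. Which way is right (clockwise or anticlockwise) changes from start to start and cannot be seen.
- cap_center (a point): Centre, half-way up, of the loose ribbed twist cap: 60 mm diameter, 36 mm tall, 40 to 85 g; seated, its skirt stands on the canister's top, so its centre is 18 mm above it. z up; x along the raised bar on its lid (48 x 8 mm, 5 mm high), which when locked lies along the canister's length within 6 degrees. While locked it has 1 mm play sideways, 2 mm upwards.
- vent (a joint): Travel of the sprung vent plunger, m: 0 up, 0.006 fully down (takes about 5 N); it springs back when released.
- vent_top (a point): Centre of the top face of the vent plunger, a round grey button 28 mm in diameter whose top is 22 mm above the canister's top, at the end away from the cap; pressed straight down.
- keeper_center (a point): Centre, 55 mm up, of the white ceramic garlic keeper (110 mm diameter, 118 mm tall), loose, to be left alone.
- timer_center (a point): Centre, 30 mm up, of the grey plug timer (55 x 75 x 65 mm), loose, to be left alone.
- whisk_center (a point): Middle, 28 mm up, of the steel whisk lying along its x axis (260 mm long, 54 mm high), loose, to be left alone.
- pestle_center (a point): Centre, 80 mm up, of the standing wooden pestle (50 mm diameter at its foot, 162 mm tall), loose, to be left alone.
Things that resemble listed ones, but are neither listed nor needed, are in the scene too. What is shaped like the part that bears cap_center but blue or brown is not meant.

How it is judged:
On the way, in this order (a step that is already met when the one before it is completed fails the run):
1. the vent plunger is pressed fully down (value of joint vent above 0.0048 m), for 0.05 s.
2. the vent plunger has sprung back up (value of joint vent below 0.0015 m), for 0.1 s.
3. the cap, still seated, has been turned nearly out of its catch (45 degrees or more) (angle between the x axis of cap_center and the x axis of jar, either way round above 0.8 rad and z of cap_center in the frame of mouth below 0.026 m and horizontal distance between cap_center and mouth below 0.006 m), for 0.05 s.
At the end, for the whole second after the job is handed in: The cap is held still between the fingers (contact over 1 N), its centre at least 60 mm above the canister's top (42 mm higher than when seated) and within 120 mm sideways of the mouth, tilted less than 0.4 rad, touching the canister nowhere; the vent plunger is up (within 1.5 mm) (z of cap_center in the frame of mouth above 0.06 m and horizontal distance between cap_center and mouth below 0.12 m and contact force between cap and the fingers above 1 N and contact force between cap and jar below 0.1 N and angle between cap_center's own z axis and vertical below 0.4 rad and linear speed of cap below 0.04 m/s and value of joint vent below 0.0015 m); the arm keeps its last pose, push and grip.
It fails at once if the garlic keeper, timer, whisk or pestle was moved by more than 20 mm (distance of any of keeper_center, timer_center, whisk_center, pestle_center from where it was at the start of the episode above 0.02 m).
It also fails if it takes over 58 s, if anything falls off the work surface, if the arm or the gripper's body presses on something with over 40 N, if the wrist force passes 120 N, or if a joint passes its speed limit or range.

ROBOT

A 6-joint arm with a two-finger parallel gripper is mounted at the origin on the work surface. World frame = base frame: x ahead of the robot, y to its left, z up, the work surface at z = 0. Lengths are in m, angles in rad, forces in N, time in s.
With the tool pointing down it reaches from about 0.25 to 0.775 m from the base axis. Payload 4 kg.
Tool frame: the origin (TCP) lies on the centre line of the jaws, within the pads' length; the fingertips stand 14 mm ahead of it and the grasp point (between the pads) lies 5 mm behind it (robot.tcp_to_tips is the distance from the TCP to the fingertips, in m); z points along the fingers, y is the line along which they close (so a half turn about z gives the same grasp; the last joint's range is limited). The gripper opens to 94 mm and grips with 3 to 60 N. Pads are 16 mm wide; open, the fingers measure 119 mm over their backs; the gripper's body (75 mm by 177 mm) begins 78 mm behind the grasp point.
Start: joints at [1.064, 0.087, 1.371, -0, 1.684, -0.103], TCP at [0.216, 0.506, 0.22] pointing down, gripper open.
Joint ranges: [-3.1, 3.1], [-0.76, 2.03], [0.27, 2.55], [-1.08, 4.22], [0.17, 2.65], [-2.57, 2.57]. Speed limits (rad/s): [2.79, 2.79, 3.14, 3.14, 3.14, 3.14].

INTERFACE

Orientations are given as [roll, pitch, yaw] about the fixed x, y, z axes, in that order (R = Rz(yaw) Ry(pitch) Rx(roll)).
In Python, from bench import robot gives the robot as it stands.
- The arm moves only by the tool carry_out, never from a script. Its argument "increments" is a list of rows, each a list of 3 entries, a list of its own where there are three numbers: the closure in counts, from 0 (fully open) to 255 (shut), then the shift along the tool's x, y, z in mm, then the turn about the tool's z in degrees. In form: [[fingers, [dx, dy, dz], twist], ...]. A call has 1 to 8 rows; each row shifts and turns the commanded pose from where the row before left it, along the tool's axes as they then stand; what a row does not reach is not made up. A row lasts 1/10 s, in which the tool goes at most 50 mm and 8.59 degrees, less where a joint would pass 70% of its speed; a pose out of reach is approached as far as the arm can. A call with a gripper value outside its range is refused whole. The fingers move at their own pace and stop on an object; the grip force is fixed at half the most. Time passes only in rows, so rows that do not move let the fingers close. It gives the time, the measured TCP pose, the force, the opening and the grip force at its end, in the units of the state.
- robot.get_obs(): the state, without advancing time (a new reading comes with each control period).
- robot.snapshot(name): name is "scene" or "top" or "wrist"; returns the picture (420x560x3 uint8, blue, green, red); there is no depth.
- robot.get_calibration(name): a dict with "vfov" (degrees; the focal length in pixels is half the picture's height over the tangent of half this angle, whatever the lens; pixels are square), "cx", "cy" (the principal point, pixels), "T" (4x4, takes a point from camera to world coordinates). Camera axes: x right, y down, z forward; pixel columns grow to the right and rows downward; lengths in m; the calibration is good to about 2 mm. The wrist camera is an equidistant fisheye: a pixel r from the principal point sees the ray r / f radians off the axis. A picture is of the moment at which its call begins: read the wrist's pose just before it. get_calibration takes no time and is no camera call; for the wrist camera it gives the pose at the moment of the call.
- robot.close_job(): hands the job in; it is judged then, once.
The state is a dict: "time": time; "joint_positions": joint angles; "qvel": joint speeds; "joint_torque": joint torques, N m; "tool_pos": TCP position; "ee_rot": TCP orientation; "wrist_force": force on the tool from outside, world axes, zero at the start; "wrist_torque": the same for the moment, N m; "width": finger opening in m; "finger_force": force on a finger pad.
Only numpy, scipy, OpenCV 4.12 (cv2) and the standard library are available. Lean on these libraries where they do the work, as an engineer would, in place of code of your own. Each camera call takes 0.05 s, during which the arm holds its last target. There are 200 camera calls.

## Working session

There is one attempt and no reset: what is moved stays moved. The work goes in short steps, Python scripts to look and compute and a tool call to move; the robot and the scene stay as the last step left them, time stands still between calls to the robot, and variables do not carry over. Pictures are saved under pics/ and viewed, at most 10 in all, crops included, and the job is handed in when it is done.

Besides the shell and the picture viewer there is one more tool, called after "Request:" in YAML: its name, and indented under it one key for each argument. carry_out: Moves the arm, as the interface text tells. Its arguments: {"type":"object","properties":{"increments":{"type":"array","items":{"type":"array"}}},"required":["increments"]}

```bash
mkdir -p pics
python3 - <<'E'
from bench import robot
import cv2
for n in("scene","top"):
    cv2.imwrite(f"pics/{n}0.png",robot.snapshot(n)); c=robot.get_calibration(n); print(n,c["vfov"],c["cx"],c["cy"],c["T"])
o=robot.get_obs();print(o)
E
```

```text
scene 49.13350126875511 283.47539966643 208.90709063373507 [[ 0.52915116  0.50838212 -0.67937226  1.48358221]
 [ 0.84851236 -0.32182229  0.42006808 -0.60022585]
 [-0.00508203 -0.79873527 -0.60166115  0.8301197 ]
 [ 0.          0.          0.          1.        ]]
top 51.63329996497636 276.7452969163228 211.57892889651185 [[-0.02500708 -0.98192242  0.18762462  0.44421722]
 [-0.99944657  0.02043846 -0.02624527 -0.06628132]
 [ 0.02193606 -0.1881771  -0.98189011  1.18338189]
 [ 0.          0.          0.          1.        ]]
{'time': 0.1, 'joint_positions': array([ 1.06388916e+00,  8.78911913e-02,  1.37208295e+00, -8.56876091e-06,
        1.68360171e+00, -1.03077035e-01]), 'qvel': array([-0.0007879 ,  0.00012396, -0.00253484,  0.00037502,  0.00173793,
        0.00049777]), 'joint_torque': array([ 1.55336147e-03, -3.41251731e+01, -3.03301191e+01,  7.18871830e-02,
        3.04766418e-02, -1.07644237e-04]), 'tool_pos': array([0.21588856, 0.5053554 , 0.21842591]), 'ee_rot': array([-3.13961911e+00, -1.95589273e-04,  2.73776138e+00]), 'wrist_force': array([-0.51591823,  0.04352242,  0.92431585]), 'wrist_torque': array([ 0.00763989,  0.00678261, -0.00113213]), 'finger_force': 0.0, 'width': 0.0942072684803969}
```

View pics/scene0.png

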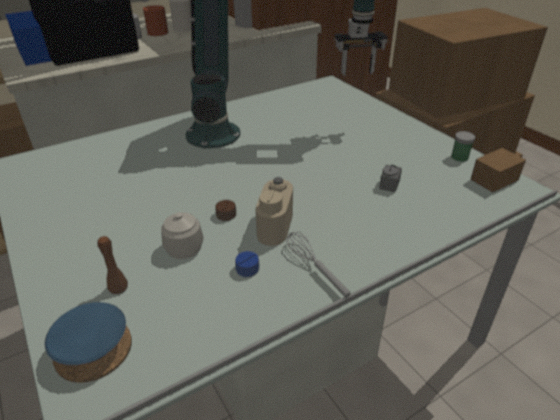

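View pics/top0.png

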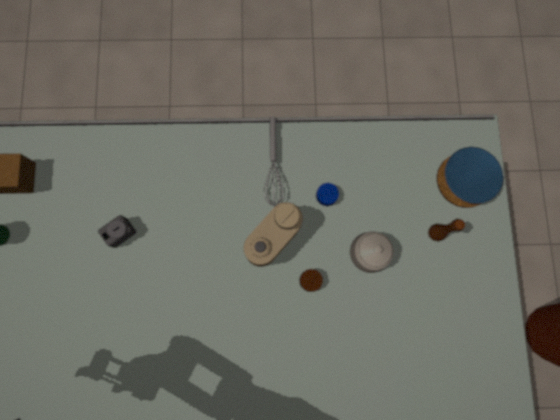

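The canister is at about (272,233) in the top view. The vent button is near (261,246) and the cap near (288,215), with the whisk just ahead of the cap. I'll enlarge that area.

```bash
cat > h.py <<'E'
import numpy as np
from bench import robot
def ray(n,u,v,z):
    c=robot.get_calibration(n);f=210/np.tan(np.radians(c["vfov"]/2))
    d=np.array([(u-c["cx"])/f,(v-c["cy"])/f,1]);T=c["T"]
    if n=="wrist":
        r=np.hypot(d[0],d[1]); d=np.array([*(d[:2]/max(r,1e-9)*np.sin(r)),np.cos(r)])
    d=T[:3,:3]@d;o=T[:3,3]
    return o+d*(z-o[2])/d[2]
def pix(n,p):
    c=robot.get_calibration(n);f=210/np.tan(np.radians(c["vfov"]/2));T=c["T"]
    q=T[:3,:3].T@(np.array(p)-T[:3,3])
    if n=="wrist":
        r=np.hypot(q[0],q[1]);k=np.arctan2(r,q[2])/r
        return c["cx"]+f*q[0]*k,c["cy"]+f*q[1]*k
    return c["cx"]+f*q[0]/q[2],c["cy"]+f*q[1]/q[2]
E
python3 - <<'E'
import cv2
from h import *
i=cv2.imread("pics/top0.png")
cv2.imwrite("pics/crop.png",cv2.resize(i[180:280,220:340],None,fx=6,fy=6,interpolation=cv2.INTER_CUBIC))
print(ray("top",261,246,.122),ray("top",288,215,.14))
E
```

```text
[ 0.56196129 -0.05391017  0.122     ] [ 0.63450254 -0.12148363  0.14      ]
```

View pics/crop.png

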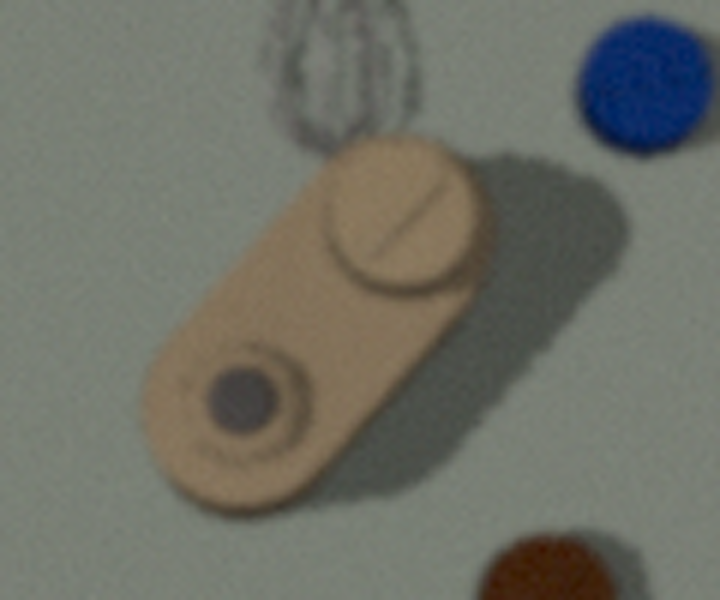

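Run:
```python
from h import *
v=ray("top",260.5,246.8,.122);c=ray("top",287,215.5,.136)
print(v,c,c-v,np.hypot(*(c-v)[:2]))
a=ray("top",220+382/6,180+250/6,.141);b=ray("top",220+447/6,180+182/6,.141);d=b-a;print(np.degrees(np.arctan2(d[1],d[0])),np.degrees(np.arctan2(*(c-v)[1::-1])))
R=lambda y:np.array([[np.cos(y),np.sin(y),0],[np.sin(y),-np.cos(y),0],[0,0,-1]])
o=robot.get_obs();p=o["tool_pos"];y=o["ee_rot"][2]
print("tool delta mm to above vent",R(y).T@(np.array([v[0],v[1],.21])-p)*1000)
```

```text
[ 0.56002341 -0.05265037  0.122     ] [ 0.63403646 -0.11920206  0.136     ] [ 0.07401305 -0.06655169  0.014     ] 0.09953421260442162
-44.76080541249562 -41.96151459613251
tool delta mm to above vent [-535.71861879 -377.89521376    8.42591188]
```

Request:
carry_out:
  increments:
    - [255, [-36, -25, 0], 0]
    - [255, [-36, -25, 0], 0]
    - [255, [-36, -25, 0], 0]
    - [255, [-36, -25, 0], 0]
    - [255, [-36, -25, 0], 0]
    - [255, [-36, -25, 0], 0]
    - [255, [-36, -25, 0], 0]
    - [255, [-36, -25, 0], 0]

```text
time: 0.9
tool_pos: [0.4027, 0.207, 0.2191]
ee_rot: [-3.141, -0.0, 2.738]
wrist_force: [0.4, 0.3, 0.4]
width: 0.0335
finger_force: 0.0
```

Request:
carry_out:
  increments:
    - [255, [-36, -25, 0], 0]
    - [255, [-36, -25, 0], 0]
    - [255, [-36, -25, 0], 0]
    - [255, [-36, -25, 0], 0]
    - [255, [-36, -25, 0], 0]
    - [255, [-36, -25, 0], 0]
    - [255, [-32, -28, 0], 0]
    - [255, [0, 0, 0], 0]

```text
time: 1.7
tool_pos: [0.5615, -0.0569, 0.2177]
ee_rot: [-3.14, -0.001, 2.732]
wrist_force: [0.2, 1.1, -0.4]
width: 0.0005
finger_force: 0.0
```

Request:
carry_out:
  increments:
    - [255, [0, 0, 0], 8.5]
    - [255, [0, 0, 0], 8.5]
    - [255, [0, 0, 0], 8.5]
    - [255, [0, 0, 0], 8.5]
    - [255, [0, 0, 0], 8.5]
    - [255, [0, 0, 0], 8.5]
    - [255, [0, 0, 0], 8.5]
    - [255, [0, 0, 0], 8.5]

```text
time: 2.5
tool_pos: [0.5599, -0.0513, 0.2191]
ee_rot: [-3.141, -0.001, 1.546]
wrist_force: [-0.4, 1.4, -0.1]
width: 0.0003
finger_force: 0.0
```

Request:
carry_out:
  increments:
    - [255, [0, 0, 0], 8]
    - [255, [0, 0, 0], 0]
    - [255, [0, 0, 0], 0]

```text
time: 2.8
tool_pos: [0.5601, -0.0518, 0.2192]
ee_rot: [-3.141, -0.0, 1.415]
wrist_force: [0.5, 0.2, 0.0]
width: 0.0004
finger_force: 0.0
```

Run:
```python
import cv2
from h import *
o=robot.get_obs();print(o["time"],o["joint_positions"],o["tool_pos"],o["ee_rot"],o["wrist_force"])
print(pix("wrist",[.56,-.0527,.122]),pix("wrist",[.634,-.1192,.136]), pix("wrist",list(o["tool_pos"][:2])+[.122]))
cv2.imwrite("pics/w1.png",robot.snapshot("wrist"))
y=o["ee_rot"][2]
R=np.array([[np.cos(y),np.sin(y),0],[np.sin(y),-np.cos(y),0],[0,0,-1]])
print(R.T@(np.array([.56,-.0527,.12])-o["tool_pos"])*1000,R.T@(np.array([.634,-.1192,.12])-o["tool_pos"])*1000)
```

```text
2.8 [-1.93101077e-01  1.15683501e-01  1.34018762e+00  3.08301695e-04
  1.68635929e+00 -3.72238884e-02] [ 0.56014148 -0.05175174  0.21924156] [-3.14096674e+00 -3.29790099e-04  1.41495449e+00] [0.48535009 0.21465415 0.03273713]
(np.float64(276.0513288838656), np.float64(226.6028357628418)) (np.float64(371.75082447121326), np.float64(290.4480129934759)) (np.float64(276.0415169138772), np.float64(225.4948132599762))
[-9.58722776e-01  7.41695568e-03  9.92415618e+01] [-55.16715106  83.43221125  99.2415618 ]
```

View pics/w1.png

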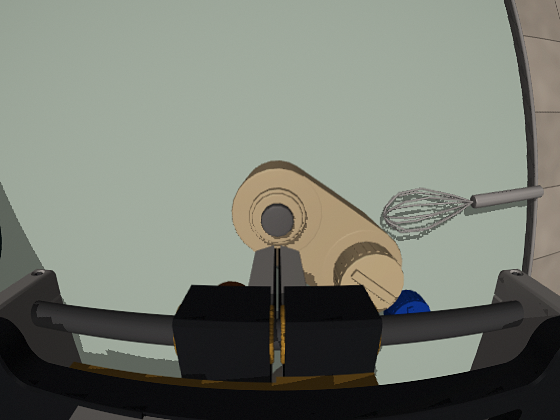

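The button is at (277,220) and the lid centre at about (371,283). Both sit a few pixels above the predicted positions, so I'll cross-check with the scene camera.

Run:
```python
import cv2
from h import *
print(ray("wrist",277,220,.122),ray("wrist",371,283,.1385))
print(pix("scene",[.56,-.0527,.122]),pix("scene",[.634,-.1192,.136]))
i=cv2.imread("pics/scene0.png");a=cv2.resize(i[170:250,245:305],None,fx=7,fy=7,interpolation=cv2.INTER_CUBIC)
w=cv2.imread("pics/w1.png");b=cv2.resize(w[180:320,325:415],(360,560),interpolation=cv2.INTER_CUBIC)
cv2.imwrite("pics/c2.png",np.hstack([a,b]))
```

```text
[ 0.56176579 -0.04737015  0.122     ] [ 0.63310201 -0.11065027  0.1385    ]
(np.float64(276.1261797598747), np.float64(180.22436588422295)) (np.float64(268.93876754309485), np.float64(196.5099301575195))
```

View pics/c2.png

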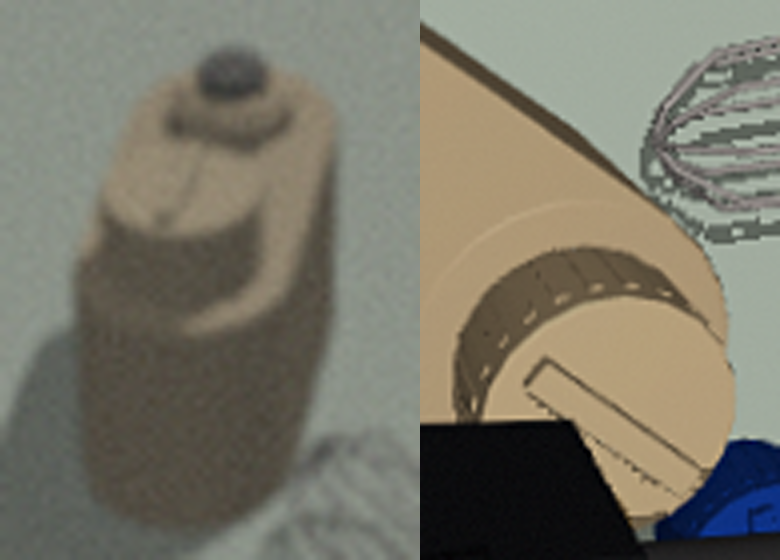

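The scene and wrist views both put the parts about 4 to 8 mm further in +y than the top view. The vent comes out near (0.561,-0.049) and the cap near (0.634,-0.112). The button is wide enough for this error, so I'll press now.

Request:
carry_out:
  increments:
    - [255, [3, 0, 25], 0]
    - [255, [0, 0, 30], 0]
    - [255, [0, 0, 20], 0]
    - [255, [0, 0, 4], 0]
    - [255, [0, 0, 0], 0]

```text
time: 3.35
tool_pos: [0.5602, -0.0492, 0.1403]
ee_rot: [-3.139, -0.0, 1.412]
wrist_force: [-1.3, 0.1, 1.1]
width: 0.0006
finger_force: 0.6
```

Request:
carry_out:
  increments:
    - [255, [0, 0, 4], 0]
    - [255, [0, 0, 2], 0]
    - [255, [0, 0, 2], 0]
    - [255, [0, 0, 1], 0]
    - [255, [0, 0, 0], 0]
    - [255, [0, 0, 0], 0]

```text
time: 3.95
tool_pos: [0.562, -0.0496, 0.1342]
ee_rot: [3.138, -0.0, 1.412]
wrist_force: [-3.0, 0.4, 8.1]
width: 0.0002
finger_force: 4.2
```

Request:
carry_out:
  increments:
    - [255, [0, 0, 2], 0]
    - [255, [0, 0, 2], 0]
    - [255, [0, 0, 0], 0]
    - [255, [0, 0, 0], 0]

```text
time: 4.35
tool_pos: [0.5621, -0.0496, 0.134]
ee_rot: [3.136, 0.0, 1.412]
wrist_force: [-6.9, 2.2, 21.1]
width: 0.0005
finger_force: 10.3
```

Run:
```python
import cv2
from h import *
o=robot.get_obs();print(o["tool_pos"],o["wrist_force"],o["ee_rot"])
w=robot.snapshot("wrist");cv2.imwrite("pics/w2.png",w[130:430,150:450])
```

```text
[ 0.56208426 -0.04958156  0.13395606] [-6.86896001  2.15836377 21.12731313] [3.13553016e+00 1.10362449e-04 1.41160302e+00]
```

View pics/w2.png

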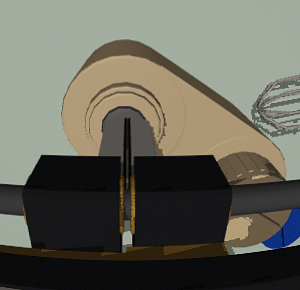

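The button is bottomed out: contact began at tool z 0.140 and stopped at 0.134, which is 6 mm of travel, and the force then rose to 21 N. I'll release it, go up and move above the cap.

Request:
carry_out:
  increments:
    - [255, [0, 0, -10], 0]
    - [255, [0, 0, -20], 0]
    - [255, [0, 0, -30], 0]
    - [0, [0, 0, -25], 0]
    - [0, [-25, 42, 0], 0]
    - [0, [-26, 38, 0], 0]
    - [0, [0, 0, 0], 0]
    - [0, [0, 0, 0], 0]

```text
time: 5.2
tool_pos: [0.6319, -0.1132, 0.2105]
ee_rot: [-3.139, -0.001, 1.41]
wrist_force: [0.1, 0.7, -0.9]
width: 0.0366
finger_force: 0.0
```

Run:
```python
import cv2
from h import *
o=robot.get_obs();print(o["time"],o["tool_pos"],o["wrist_force"],o["ee_rot"],robot.tcp_to_tips,o["joint_positions"])
print(pix("wrist",[.634,-.112,.136]),pix("wrist",[.5615,-.0485,.122]))
w=robot.snapshot("wrist");cv2.imwrite("pics/w3.png",cv2.resize(w[130:360,140:440],None,fx=2.6,fy=2.6))
```

```text
5.2 [ 0.63192321 -0.11316972  0.21052924] [ 0.11845676  0.7308057  -0.91595045] [-3.13864920e+00 -6.40556408e-04  1.41014183e+00] 0.014 [-2.65661926e-01  2.97953841e-01  1.14204594e+00  3.31471091e-04
  1.70458724e+00 -1.04964651e-01]
(np.float64(278.59980908762014), np.float64(231.61887657873922)) (np.float64(176.5491194950207), np.float64(164.83417366770334))
```

View pics/w3.png

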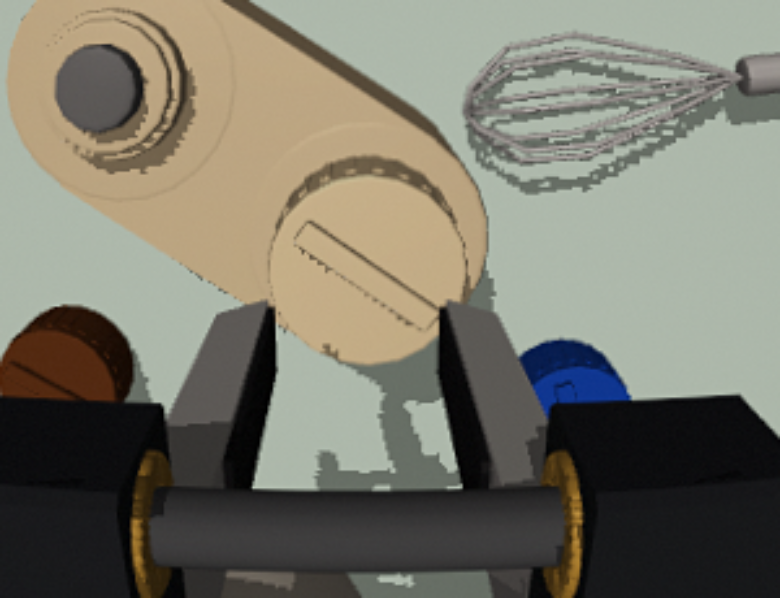

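The plunger is back up. The lid centre is at (281.5,234) and the bar runs towards lower right.

Run:
```python
from h import *
o=robot.get_obs();y=o["ee_rot"][2]
R=np.array([[np.cos(y),np.sin(y),0],[np.sin(y),-np.cos(y),0],[0,0,-1]])
c=ray("wrist",281.5,234,.136);v=ray("wrist",177.7,163.8,.122)
print(c,v,np.hypot(*(c-v)[:2]),R.T@(np.array([c[0],c[1],.122])-o["tool_pos"])*1000)
a=ray("wrist",140+300/2.6,130+232/2.6,.141);b=ray("wrist",140+433/2.6,130+318/2.6,.141);d=b-a
print(a,b,(a+b)/2,np.degrees(np.arctan2(d[1],d[0])),np.degrees(np.arctan2(*(c-v)[1::-1])))
```

```text
[ 0.63561173 -0.11382919  0.136     ] [ 0.56204308 -0.04724382  0.122     ] 0.09922679445517871 [-0.74670223  4.21683388 89.58094345]
[ 0.61835984 -0.09787988  0.141     ] [ 0.65251622 -0.12995813  0.141     ] [ 0.63543803 -0.11391901  0.141     ] -43.202914385547146 -42.14755208462719
```

Request:
carry_out:
  increments:
    - [0, [-1, 4, 0], 0]
    - [0, [0, 0, 0], 0]
    - [0, [0, 0, 0], 0]
    - [0, [0, 0, 30], 0]
    - [0, [0, 0, 30], 0]
    - [0, [0, 0, 20], 0]
    - [0, [0, 0, 7], 0]
    - [0, [0, 0, 0], 0]

```text
time: 6.05
tool_pos: [0.6349, -0.1136, 0.1246]
ee_rot: [-3.14, -0.0, 1.412]
wrist_force: [-0.0, 0.0, -0.2]
width: 0.0939
finger_force: 0.0
```

Request:
carry_out:
  increments:
    - [255, [0, 0, 0], 0]
    - [255, [0, 0, 0], 0]
    - [255, [0, 0, 0], 0]
    - [255, [0, 0, 0], 0]
    - [255, [0, 0, 0], 0]
    - [255, [0, 0, 0], 0]

```text
time: 6.65
tool_pos: [0.6357, -0.1142, 0.1262]
ee_rot: [3.141, 0.0, 1.411]
wrist_force: [-1.7, 0.3, 3.0]
width: 0.0588
finger_force: 30.0
```

Request:
carry_out:
  increments:
    - [255, [0, 0, 0], 4]
    - [255, [0, 0, 0], 4]
    - [255, [0, 0, 0], 4]
    - [255, [0, 0, 0], 4]
    - [255, [0, 0, 0], 4]
    - [255, [0, 0, 0], 0]

```text
time: 7.25
tool_pos: [0.6359, -0.1144, 0.1261]
ee_rot: [3.14, -0.0, 1.062]
wrist_force: [0.5, -0.8, 2.8]
width: 0.0591
finger_force: 30.0
```

Run:
```python
from h import *
o=robot.get_obs();print(o["tool_pos"],o["ee_rot"],o["wrist_force"],o["wrist_torque"],o["joint_positions"][5],o["joint_torque"][5])
```

```text
[ 0.63587979 -0.11443373  0.12614319] [ 3.14049892e+00 -6.12080305e-05  1.06216448e+00] [ 0.48893748 -0.81154732  2.81157489] [-0.09271435  0.28789872 -0.07330955] 0.24297297063330225 0.2955691795796156
```

The cap has turned 20° with only 0.07 N m of torque, so this looks like the free direction. I'll continue to about 88°.

Request:
carry_out:
  increments:
    - [255, [0, 0, 0], 5]
    - [255, [0, 0, 0], 5]
    - [255, [0, 0, 0], 5]
    - [255, [0, 0, 0], 5]
    - [255, [0, 0, 0], 5]
    - [255, [0, 0, 0], 5]
    - [255, [0, 0, 0], 5]
    - [255, [0, 0, 0], 5]

```text
time: 8.05
tool_pos: [0.6359, -0.1143, 0.1261]
ee_rot: [3.141, -0.001, 0.362]
wrist_force: [0.2, -0.3, 3.6]
width: 0.0589
finger_force: 30.0
```

Request:
carry_out:
  increments:
    - [255, [0, 0, 0], 5]
    - [255, [0, 0, 0], 5]
    - [255, [0, 0, 0], 5]
    - [255, [0, 0, 0], 5]
    - [255, [0, 0, 0], 5]
    - [255, [0, 0, 0], 3]
    - [255, [0, 0, 0], 0]
    - [255, [0, 0, 0], 0]

```text
time: 8.85
tool_pos: [0.6363, -0.1148, 0.1262]
ee_rot: [3.141, -0.002, -0.123]
wrist_force: [0.9, -2.3, 3.4]
width: 0.0585
finger_force: 30.0
```

Run:
```python
import cv2
from h import *
o=robot.get_obs();print(o["tool_pos"],o["ee_rot"],o["wrist_force"],o["wrist_torque"],o["joint_positions"][5],o["joint_torque"][5])
w=robot.snapshot("wrist");t=robot.snapshot("scene")
cv2.imwrite("pics/w4.png",np.hstack([cv2.resize(w[130:330,180:380],(400,400)),cv2.resize(t[160:240,240:320],(400,400),interpolation=cv2.INTER_CUBIC)]))
```

```text
[ 0.63628708 -0.11484586  0.12616778] [ 3.14058243e+00 -2.17371628e-03 -1.23143227e-01] [ 0.85283267 -2.30722795  3.37629814] [-0.38672537  0.0053843  -0.07879464] 1.4280988126122176 -0.05499251070432365
```

View pics/w4.png

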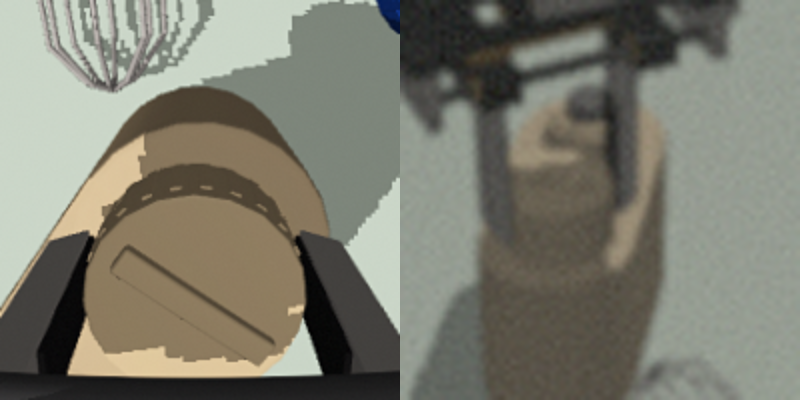

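The bar has kept its orientation relative to the gripper, so the cap turned the full 88° or so. Now I'll lift it.

Request:
carry_out:
  increments:
    - [255, [0, 0, -2], 0]
    - [255, [0, 0, -3], 0]
    - [255, [0, 0, -4], 0]
    - [255, [0, 0, -4], 0]
    - [255, [0, 0, 0], 0]

```text
time: 9.45
tool_pos: [0.6353, -0.1148, 0.1373]
ee_rot: [3.141, 0.002, -0.125]
wrist_force: [1.6, -4.4, -2.5]
width: 0.0591
finger_force: 30.0
```

Request:
carry_out:
  increments:
    - [255, [0, 0, -10], 0]
    - [255, [0, 0, -15], 0]
    - [255, [0, 0, -20], 0]
    - [255, [0, 0, -20], 0]
    - [255, [0, 0, -10], 0]
    - [255, [0, 0, 0], 0]
    - [255, [0, 0, 0], 0]
    - [255, [0, 0, 0], 0]

```text
time: 10.25
tool_pos: [0.635, -0.1137, 0.2119]
ee_rot: [-3.141, 0.003, -0.124]
wrist_force: [0.5, -0.2, -0.5]
width: 0.0587
finger_force: 30.0
```

Run:
```python
import cv2
from h import *
o=robot.get_obs();print(o["time"],o["tool_pos"],o["wrist_force"],o["width"],o["finger_force"])
w=robot.snapshot("wrist");t=robot.snapshot("scene")
cv2.imwrite("pics/w5.png",np.hstack([cv2.resize(w[130:330,180:380],(400,400)),cv2.resize(t[140:240,230:330],(400,400),interpolation=cv2.INTER_CUBIC)]))
```

```text
10.25 [ 0.63495378 -0.11374179  0.21185891] [ 0.49665646 -0.20336312 -0.46067108] 0.05865310395953829 29.999765753746033
```

View pics/w5.png

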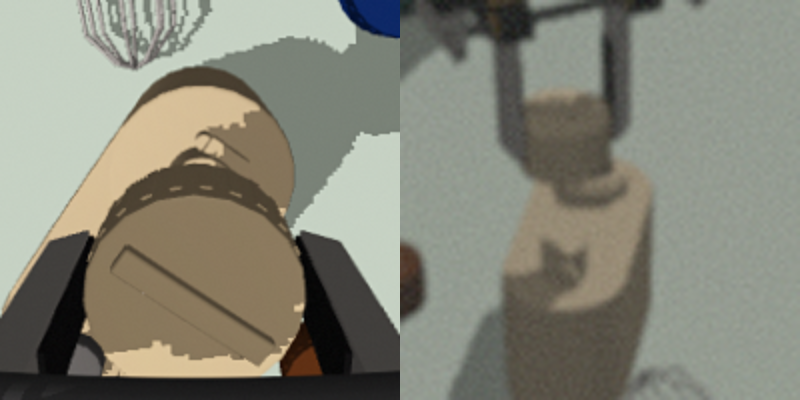

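The cap is held upright about 85 mm above its seat, and the canister's mouth is open below it. I'm handing in the job.

```bash
python3 -c "
from bench import robot
print(robot.close_job())"
```

```text
the job is handed in; nothing more can be done
None
```

I pressed the vent and it sprang back, turned the cap about 88° clockwise (seen from above) and lifted it off; it was held upright about 85 mm above its seat when I handed the job in, and no verdict was returned.

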